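Get the low relay out from between the tall devices

TASK

The low relay on the mounting panel is boxed in by the wiring ducts and the two tall devices: first stand both tall devices on the black side mat, then put the relay in the white kit tray, flat on its floor, and finally set each tall device back where it stood, on its own side of the relay's gap, to within about a centimetre and square to the ducts. Keep every device upright and set it down gently without dropping it, and leave the cardboard box, the screwdriver and the jar where they are.

Things in the scene. Friction and masses are not known exactly. Their poses are not given: they have to be found in the camera images.
- panel: Fixed flat steel sheet 170 (x) x 250 (y) x 4 mm with two light grey slotted ducts along its y, each 30 wide, tops 50 mm above the bench. Between them a channel 76 wide (x -38 to 38), open at the ends and above; floor z = 4 mm. In it stand the relay (middle) and a tall device on each side, 54 mm centre to centre, gaps 6 to 12 mm. Origin: centre of underside. Yaw up to 0.25 rad.
- contactor: Loose tall device, 0.2 to 0.45 kg: slate base 58 (x, across the channel) x 50 (y, along it) x 56 mm high; centred on it a dark SQUARE block 44 x 44 mm, from 56 to 100 mm height (its top), by which to grip it, above the ducts. Origin: centre of underside, z up. On either side of the relay at the start.
- motor_switch: Loose tall device, 0.2 to 0.45 kg: slate base 58 (x, across the channel) x 50 (y, along it) x 56 mm high; centred on it a dark ROUND turret, diameter 42, from 56 to 100 mm height, by which to grip it; on top a light grey bar (34 along x, 10 wide) up to 112 mm. Origin: centre of underside, z up. On the relay's other side from the contactor.
- relay: Loose low module, 0.08 to 0.18 kg: slate box 60 (x, across the channel) x 40 (y, along it) x 38 mm high, light plate on top. Origin: centre of underside, z up. It lies below the duct tops with about 8 mm to either duct, so grip it across its 40 mm width (y), the fingers going down where the tall devices stood.
- mat: Fixed side area: black rubber mat 150 (x) x 180 (y) x 3 mm, to the left or the right of the panel, turned up to 0.2 rad; room for both tall devices side by side along y. Origin: centre of the underside; its top is at z = 3 mm.
- tray: Fixed shallow white kit tray on the other side of the panel from the mat, turned up to 0.2 rad: 96 (x) x 76 (y) x 16 mm outside, with two thin lips at the x ends; inside 90 (x) x 70 (y) mm, floor at z = 4 mm, rim 12 mm above the floor. The relay fits in with its 60 mm side along the tray's x, about 15 mm to spare all round. Origin: centre of the underside.
- carton: Bystander: closed cardboard box 70 x 100 x 60 mm, beyond the panel. Origin: centre of the underside.
- screwdriver: Bystander: screwdriver 200 mm long with a red handle, lying crosswise beyond the panel. Origin: underside at mid-length.
- jar: Bystander: jar 60 mm in diameter, 90 mm high, beyond the panel. Origin: centre of the underside.
Things that resemble listed ones, but are neither listed nor needed, are in the scene too. What is shaped like the contactor but yellow is not meant.

How it is judged:
On the way, in this order (a step that is already met when the one before it is completed fails the run):
1. both tall devices stand released on the side mat, the relay still in its place (x of contactor in the frame of mat between -0.075 and 0.075 m and y of contactor in the frame of mat between -0.09 and 0.09 m and z of contactor in the frame of mat between -0.003 and 0.012 m and angle between each of contactor, motor_switch's own z axis and vertical below 0.15 rad and contact force between the fingers and contactor below 0.2 N and linear speed of each of contactor, motor_switch below 0.03 m/s and x of motor_switch in the frame of mat between -0.075 and 0.075 m and y of motor_switch in the frame of mat between -0.09 and 0.09 m and z of motor_switch in the frame of mat between -0.003 and 0.012 m and contact force between the fingers and motor_switch below 0.2 N and distance of relay from where it was at the start of the episode below 0.015 m), for 0.2 s.
2. the relay lies released in the kit tray (x of relay in the frame of tray between -0.02 and 0.02 m and y of relay in the frame of tray between -0.02 and 0.02 m and z of relay in the frame of tray between -0.002 and 0.01 m and angle between relay's own z axis and vertical below 0.12 rad and contact force between the fingers and relay below 0.2 N and linear speed of relay below 0.03 m/s), for 0.2 s.
At the end, for the whole second after the job is handed in: Contactor and motor switch stand upright (0.1 rad) within 12 mm of where each began, square to the ducts within 0.2 rad (either way round); the relay lies flat in the kit tray, within 20 mm of its centre in the tray's x and y; all released and at rest (all of step 2 and distance of each of contactor, motor_switch from where it was at the start of the episode below 0.012 m and angle between each of contactor, motor_switch's own z axis and vertical below 0.1 rad and angle between the x axis of each of contactor, motor_switch and the x axis of panel, either way round below 0.2 rad and contact force between the fingers and contactor below 0.2 N and linear speed of each of contactor, motor_switch below 0.03 m/s and contact force between the fingers and motor_switch below 0.2 N); the robot touches nothing.
It fails at once if the cardboard box, the screwdriver or the jar is moved more than 20 mm (distance of any of carton, screwdriver, jar from where it was at the start of the episode above 0.02 m).
It fails at once if a device tips over (more than 0.6 rad) (angle between any of contactor, motor_switch, relay's own z axis and vertical above 0.6 rad).
It fails at once if a device is dropped or thrown (faster than 0.6 m/s while out of the fingers) ((linear speed of contactor above 0.6 m/s and contact force between the fingers and contactor below 0.1 N) or (linear speed of motor_switch above 0.6 m/s and contact force between the fingers and motor_switch below 0.1 N) or (linear speed of relay above 0.6 m/s and contact force between the fingers and relay below 0.1 N)).
It also fails if it takes over 118 s, if anything falls off the work surface, if the arm or the gripper's body presses on something with over 40 N, if the wrist force passes 120 N, or if a joint passes its speed limit or range.

ROBOT

A 7-joint arm with a two-finger parallel gripper is mounted at the origin on the work surface. World frame = base frame: x ahead of the robot, y to its left, z up, the work surface at z = 0. Lengths are in m, angles in rad, forces in N, time in s.
With the tool pointing down it reaches from about 0.425 to 0.8 m from the base axis. Payload 8.3 kg.
Tool frame: the origin (TCP) lies midway between the tips of the shut fingers; the grasp point (between the pads) lies 19 mm behind it; z points along the fingers, x is the direction in which the jaws open and shut, and the axes are right-handed (so a half turn about z gives the same grasp; the last joint's range is limited). The gripper opens to 85 mm and grips with 20 to 120 N. Pads are 22 mm wide; open, the fingers measure 114 mm over their backs; the gripper's body (76 mm by 85 mm) begins 54 mm behind the grasp point. The pads swing forward as they close: fully open they stand 13 mm farther back than shut.
Start: joints at [1.202, 0.383, 0.016, 1.37, -0.006, 1.388, -0.046], TCP at [0.188, -0.596, 0.231] pointing down, gripper open.
Joint ranges: [-2.95, 2.95], [-0.25, 2.06], [-1.52, 1.56], [0.18, 2.33], [-1.44, 4.58], [0.02, 2.06], [-3.01, 3.01]. Speed limits (rad/s): [2.39, 2.39, 3.01, 3.01, 3.14, 3.14, 3.14].

INTERFACE

Orientations are given as [roll, pitch, yaw] about the fixed x, y, z axes, in that order (R = Rz(yaw) Ry(pitch) Rx(roll)).
In Python, from plant import env, cams, hand_in, finder gives the robot as it stands. The module is installed in compiled form; this text tells all that it offers.
- The arm moves only by the tool servo_tool, never from a script. Its argument "series" is a list of rows, each a list of 4 numbers: the shift along the tool's x, y, z in m, then the turn about the tool's z in degrees. In form: [[tx, ty, tz, spin], ...]. A call has 1 to 12 rows; each row shifts and turns the commanded pose from where the row before left it, along the tool's axes as they then stand; what a row does not reach is not made up. A row lasts 1/10 s, in which the tool goes at most 50 mm and 8.59 degrees, less where a joint would pass 70% of its speed; a pose out of reach is approached as far as the arm can. A call is refused whole if a number of a shift passes 0.05 or a number of a turn 8.59, either way. A call with a gripper value outside its range is refused whole. "fingers" is the closure, from 0 (fully open) to 1 (shut), set as the call begins (left out, the last holds). The fingers move at their own pace and stop on an object; "force" is the grip in N (left out, the last holds). Time passes only in rows, so rows that do not move let the fingers close. It gives the time, the measured TCP pose, the force and the opening at its end, in the units of the state.
- env.read_state(): the state, without advancing time (a new reading comes with each control period).
- cams.camera(name): name is "scene" or "top" or "wrist"; returns the picture (480x640x3 uint8, blue, green, red); there is no depth.
- cams.get_calibration(name): a dict with "intrinsics" (3x3 intrinsics, pixels), "camera_from_world" (4x4, takes a point from world to camera coordinates). Camera axes: x right, y up, looking along -z (the intrinsics and any distortion apply to the point x, -y, -z); pixel columns grow to the right and rows downward; lengths in m; the calibration is good to about 2 mm. A picture is of the moment at which its call begins: read the wrist's pose just before it. get_calibration takes no time and is no camera call; for the wrist camera it gives the pose at the moment of the call.
- hand_in(): hands the job in, once; it reports no verdict.
Trained networks look in the newest picture that a camera, given by its name, has taken for a name from the list of things; names that differ only in an ending like _2 or _b are one class to them, and where a whole thing is asked for, a point or a joint stands for the part that bears it (a point fixed in the world has none). Each returns a list of dicts, best first, with "confidence" (0 to 1); they miss things now and then, are a little off and sometimes report something else, mostly with a low value. They report only what shows in the picture. A call takes as long as a camera call. They do not tell look-alikes from the thing itself.
- finder.spot_in(thing, camera): "point" ([column, row] in pixels, amid what is visible of it).
The state is a dict: "clock": time; "qpos": joint angles; "qd": joint speeds; "joint_efforts": joint torques, N m; "tool_pos": TCP position; "tcp_rot": TCP orientation; "contact_force": force on the tool from outside, world axes, zero at the start; "torque": the same for the moment, N m; "width": finger opening in m.
Only numpy, scipy, OpenCV 4.12 (cv2) and the standard library are available. Lean on these libraries where they do the work, as an engineer would, in place of code of your own. Each camera call takes 0.05 s, during which the arm holds its last target.

## Working session

There is one attempt and no reset: what is moved stays moved. The work goes in short steps, Python scripts to look and compute and a tool call to move; the robot and the scene stay as the last step left them, time stands still between calls to the robot, and variables do not carry over. Pictures are saved under pics/ and viewed, and the job is handed in when it is done.

Besides the shell and the picture viewer there is one more tool, called after "Call:" as name(argument=value, ...) on one line, values as JSON. servo_tool: Moves the arm, as the interface text tells. Its arguments: {"type":"object","properties":{"series":{"type":"array"},"fingers":{"type":"number"},"force":{"type":"number"}},"required":["series"]}

```bash
mkdir -p pics
cat > h.py <<'E'
import numpy as np, cv2
from plant import env, cams, finder
def cal(n):
    c=cams.get_calibration(n); return np.array(c["intrinsics"]),np.array(c["camera_from_world"])
def ray(n,px,z,KT=None):
    K,T=KT or cal(n); d=np.linalg.inv(K)@np.array([px[0],px[1],1.]); d=np.array([d[0],-d[1],-d[2]])
    R=T[:3,:3]; o=-R.T@T[:3,3]; w=R.T@d; return o+w*(z-o[2])/w[2]
def proj(n,p,KT=None):
    K,T=KT or cal(n); c=T[:3,:3]@np.array(p)+T[:3,3]; q=K@np.array([c[0],-c[1],-c[2]]); return q[:2]/q[2]
E
python3 - <<'E'
from h import *
print(env.read_state())
for n in["scene","top"]:
    cv2.imwrite(f"pics/{n}0.png",cams.camera(n)); print(cams.get_calibration(n))
    for t in["panel","contactor","motor_switch","relay","mat","tray","carton","jar","screwdriver"]:
        print(n,t,[(np.round(r["point"]),round(r["confidence"],2)) for r in finder.spot_in(t,n)])
E
```

```text
{'clock': 0.0, 'qpos': array([ 1.20208993,  0.38425733,  0.01634696,  1.37115287, -0.00630658,
        1.38819733, -0.0464831 ]), 'qd': array([-2.95240319e-03, -5.81089252e-04,  3.22058695e-05,  4.65406049e-04,
        6.16362516e-04, -1.57243827e-03, -6.66246986e-04]), 'joint_efforts': array([ 1.11210513e-03, -6.27593708e+01,  8.44557434e-01, -3.71828055e+01,
        1.65265042e-02,  1.40638094e-02,  3.27643875e-05]), 'tool_pos': array([ 0.18806423, -0.59550778,  0.23026728]), 'tcp_rot': array([ 3.14157298e+00,  1.96615304e-03, -1.26488545e+00]), 'contact_force': array([-0.45396099,  0.19798815, -0.43637195]), 'torque': array([-0.01846832,  0.00229331, -0.00402251]), 'width': 0.08525018231454401}
{'intrinsics': array([[445.87040708,   0.        , 320.51261748],
       [  0.        , 445.87040708, 239.69854702],
       [  0.        ,   0.        ,   1.        ]]), 'camera_from_world': array([[ 0.65529302,  0.75522451,  0.01506659, -0.36401649],
       [-0.40931128,  0.33824602,  0.84738062,  0.18400352],
       [ 0.6348664 , -0.56144952,  0.53077217, -1.22050611],
       [ 0.        
[... 688 characters left out ...]
   0.        ,   1.        ]]), 'camera_from_world': array([[-0.0081652 , -0.99989403,  0.01205249, -0.00896597],
       [ 0.98668147, -0.00609797,  0.16254998, -0.5665264 ],
       [-0.16245926,  0.01321922,  0.9866267 , -0.96641597],
       [ 0.        ,  0.        ,  0.        ,  1.        ]])}
top panel [(array([316., 296.]), 0.66)]
top contactor [(array([463., 353.]), 0.93), (array([496., 266.]), 0.29)]
top motor_switch [(array([296., 290.]), 0.65)]
top relay [(array([327., 288.]), 0.84)]
top mat [(array([494., 265.]), 0.79)]
top tray [(array([118., 309.]), 0.88)]
top carton [(array([186., 168.]), 0.56)]
top jar [(array([432., 168.]), 0.78)]
top screwdriver [(array([330., 178.]), 0.63)]
```

View pics/scene0.png

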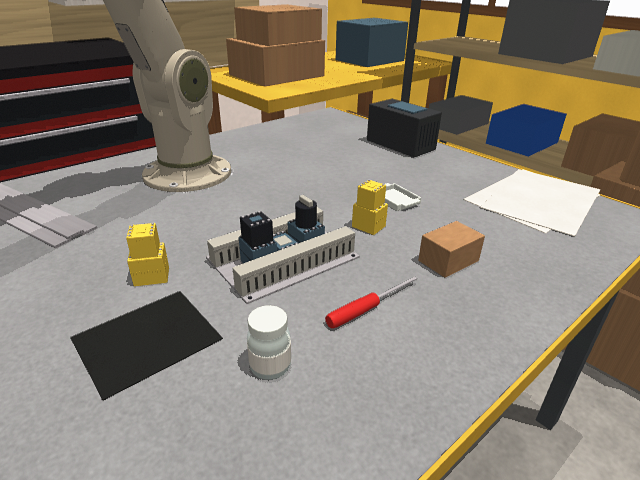

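View pics/top0.png

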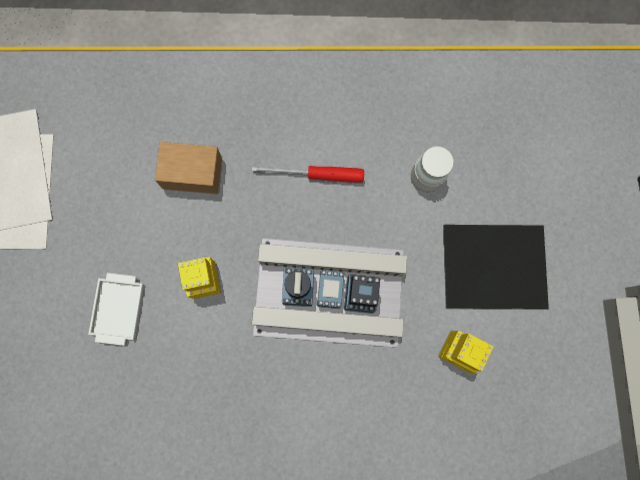

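Top view: contactor (dark square) around (363,292), motor switch (round with bar) around (297,285), relay between at (331,289), black mat (496,267), white tray (118,309). The yellow look-alikes at (200,278) and (466,352) are not meant. I'll confirm in an enlarged crop.

```bash
python3 - <<'E'
import cv2
im=cv2.imread("pics/top0.png")
cv2.imwrite("pics/c1.png",cv2.resize(im[232:352,245:415],None,fx=4.7,fy=4.7,interpolation=cv2.INTER_CUBIC))
a=cv2.resize(im[262:357,75:165],None,fx=4.4,fy=4.4,interpolation=cv2.INTER_CUBIC)
cv2.imwrite("pics/c2.png",a)
E
python3 - <<'E'
from h import *
im=cv2.imread("pics/top0.png")
KT=cal("top")
# mat
for nm,m,z,roi in [("mat",(im.max(2)<45),.003,(435,215,560,320)),("tray",(im.min(2)>205),.016,(80,265,150,350))]:
    k=np.zeros(m.shape,np.uint8); x0,y0,x1,y1=roi; k[y0:y1,x0:x1]=m[y0:y1,x0:x1]*255
    cs,_=cv2.findContours(k,0,2); c=max(cs,key=cv2.contourArea); 
    w=np.array([ray("top",p[0],z,KT)[:2] for p in c],np.float32)
    print(nm,cv2.minAreaRect(c),cv2.minAreaRect(w*1000))
    bx=cv2.boxPoints(cv2.minAreaRect(w*1000)); print(bx)
E
```

```text
mat ((495.5, 266.5), (83.0, 103.0), 90.0) ((537.8853759765625, -338.87225341796875), (178.49349975585938, 146.56797790527344), 88.84541320800781)
[[ 462.81796 -426.6242 ]
 [ 609.35614 -429.57758]
 [ 612.95276 -251.1203 ]
 [ 466.4146  -248.16693]]
tray ((116.56755828857422, 312.0946044921875), (38.96256637573242, 63.45801544189453), 9.462322235107422) ((461.2895202636719, 318.7774353027344), (66.49872589111328, 104.5191421508789), 82.76600646972656)
[[405.2591  292.37335]
 [508.9463  279.2121 ]
 [517.31995 345.18152]
 [413.63275 358.34277]]
```

View pics/c1.png

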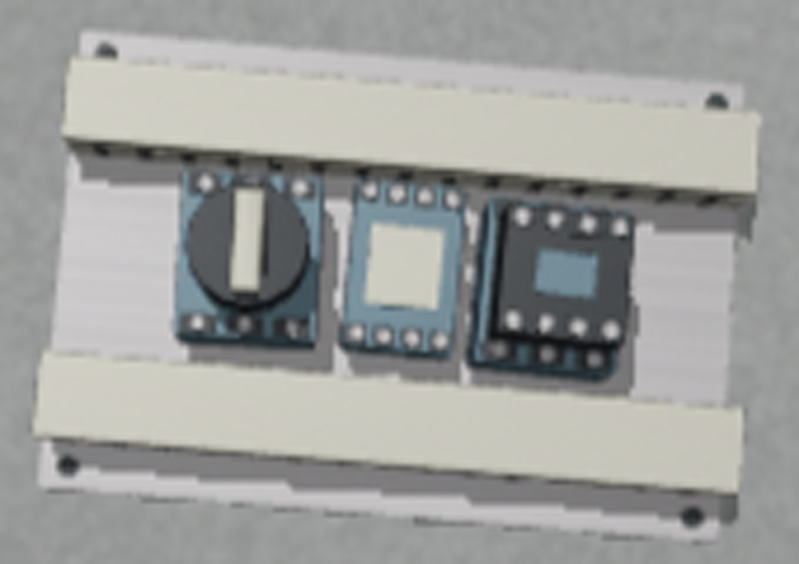

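View pics/c2.png

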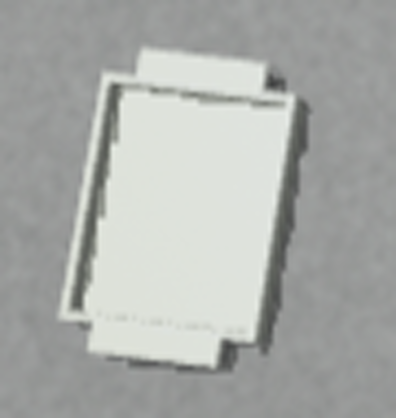

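Run:
```python
from h import *
KT=cal("top")
f=lambda c,z:ray("top",(245+(c[0]+.5)/4.7-.5,232+(c[1]+.5)/4.7-.5),z,KT)[:2]
g=lambda c,z:ray("top",(75+(c[0]+.5)/4.4-.5,262+(c[1]+.5)/4.4-.5),z,KT)[:2]
def rep(n,P):
    P=np.array(P); print(n,P.mean(0).round(4),"sides",[round(float(np.linalg.norm(P[i]-P[i-1])),4) for i in range(4)],"ang of TL-BL & TL-TR", np.round([np.arctan2(*(P[0]-P[3])[::-1]),np.arctan2(*(P[1]-P[2])[::-1]),np.arctan2(*(P[0]-P[1])[::-1])-np.pi/2,np.arctan2(*(P[3]-P[2])[::-1])-np.pi/2],3))
rep("panel z4",[f(c,.004) for c in[(82,30),(743,84),(718,540),(38,487)]])
rep("duct tops outer z50",[f(c,.05) for c in[(72,57),(760,113),(738,492),(35,435)]])
rep("duct inner z50",[f(c,.05) for c in[(64,137),(754,192),(742,408),(42,352)]])
rep("relay z38",[f(c,.038) for c in[(352,180),(466,188),(452,355),(340,346)]])
rep("contactor top",[f(c,.1) for c in[(503,203),(634,213),(622,346),(488,337)]])
print("sw bar",f((249,240),.112),"turret",f((249,242),.1), "diam",f((249-61,242),.1)-f((249+61,242),.1))
rep("tray",[g(c,.016) for c in[(105,73),(299,95),(265,350),(60,320)]])
print("jar",ray("top",(436,162),.09,KT),"yellow",ray("top",(198,274),.1,KT),ray("top",(474,351),.1,KT),"carton",ray("top",(189,160),.06,KT))
```

```text
panel z4 [ 0.4945 -0.0445] sides [0.1707, 0.2495, 0.1697, 0.2498] ang of TL-BL & TL-TR [-0.089 -0.087 -0.089 -0.085]
duct tops outer z50 [ 0.494  -0.0447] sides [0.1352, 0.2478, 0.135, 0.2477] ang of TL-BL & TL-TR [-0.091 -0.092 -0.088 -0.088]
duct inner z50 [ 0.4942 -0.0444] sides [0.0769, 0.2473, 0.077, 0.2478] ang of TL-BL & TL-TR [-0.095 -0.089 -0.087 -0.087]
relay z38 [ 0.497  -0.0457] sides [0.06, 0.0413, 0.0604, 0.0402] ang of TL-BL & TL-TR [-0.082 -0.1   -0.077 -0.087]
contactor top [ 0.4882 -0.0966] sides [0.0456, 0.0445, 0.0452, 0.0451] ang of TL-BL & TL-TR [-0.13  -0.116 -0.083 -0.074]
sw bar [0.49936178 0.00878025] turret [0.49993664 0.00889165] diam [0.00028485 0.0411795 ]
tray [0.4663 0.3201] sides [0.0965, 0.0766, 0.099, 0.0801] ang of TL-BL & TL-TR [-0.131 -0.095 -0.12  -0.151]
jar [ 0.70149022 -0.22210294  0.09      ] yellow [0.51552051 0.16688273 0.1       ] [ 0.39149364 -0.26636232  0.1       ] carton [0.71628814 0.19364383 0.06      ]
```

```bash
cat >> h.py <<'E'
def go(p,yaw=None):
    s=env.read_state(); psi=s["tcp_rot"][2]; t=s["tool_pos"]
    d=np.array(p)-t
    if yaw is not None: print("spin deg first",np.degrees(-(((yaw-psi)+np.pi)%(2*np.pi)-np.pi)).round(2)); psi=yaw
    print("pos",t.round(4),"rot",s["tcp_rot"].round(4),"w",round(s["width"],4),"F",s["contact_force"].round(1),"t",round(s["clock"],2))
    print("tool shift",np.round([np.cos(psi)*d[0]+np.sin(psi)*d[1],np.sin(psi)*d[0]-np.cos(psi)*d[1],-d[2]],4))
E
python3 -c "
from h import *
go([.489,-.0975,.25],-1.659)"
```

```text
spin deg first 22.58
pos [ 0.1882 -0.596   0.2313] rot [-3.1416e+00  1.0000e-04 -1.2649e+00] w 0.0853 F [-0.4  0.1 -0.3] t 1.0
tool shift [-0.523  -0.2558 -0.0187]
```

Call:
servo_tool(series=[[0, 0, -0.019, 7.53], [0, 0, 0, 7.53], [0, 0, 0, 7.53]], fingers=0, force=50)

```text
clock: 1.3
tool_pos: [0.1883, -0.5963, 0.2511]
tcp_rot: [-3.141, -0.001, -1.665]
contact_force: [-0.9, -0.1, 0.6]
width: 0.0854
```

Call:
servo_tool(series=[[-0.04, -0.02, 0, 0], [-0.044, -0.0213, 0, 0], [-0.044, -0.0213, 0, 0], [-0.044, -0.0213, 0, 0], [-0.044, -0.0213, 0, 0], [-0.044, -0.0213, 0, 0], [-0.044, -0.0213, 0, 0], [-0.044, -0.0213, 0, 0], [-0.044, -0.0213, 0, 0], [-0.044, -0.0213, 0, 0], [-0.044, -0.0213, 0, 0], [-0.043, -0.0213, 0, 0]])

```text
clock: 2.5
tool_pos: [0.4884, -0.0956, 0.2508]
tcp_rot: [-3.141, -0.0, -1.659]
contact_force: [0.2, 0.7, -0.4]
width: 0.0854
```

Call:
servo_tool(series=[[0, 0, 0, 0], [0, 0, 0, 0], [0, 0, 0, 0]])

```text
clock: 2.8
tool_pos: [0.4873, -0.0987, 0.2503]
tcp_rot: [3.141, -0.0, -1.661]
contact_force: [0.9, -1.1, -1.2]
width: 0.0854
```

Run:
```python
from h import *
KT=cal("wrist")
im=cams.camera("wrist"); cv2.imwrite("pics/w1.png",im); 
go([.489,-.0975,.065],-1.659); np.savez("w1.npz",K=KT[0],T=KT[1])
for n,p in dict(cont=(.489,-.0975,.1),relay=(.497,-.0457,.038),sw=(.4995,.009,.1)).items(): print(n,proj("wrist",p,KT))
```

```text
spin deg first -0.16
pos [ 0.4871 -0.0991  0.2503] rot [ 3.1413e+00 -6.0000e-04 -1.6619e+00] w 0.0856 F [-0.2 -1.1  0.6] t 2.85
tool shift [-0.0018 -0.0017  0.1853]
cont [315.9679569  216.30252898]
relay [255.2431235  194.61300036]
sw [166.74052001 215.25614098]
```

View pics/w1.png

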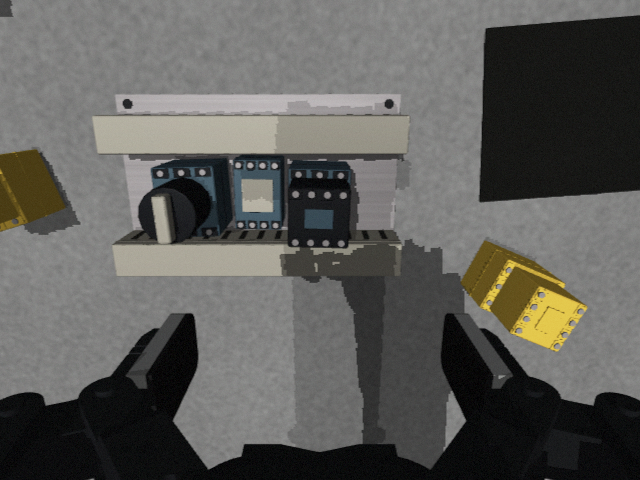

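The wrist view shows the contactor's dark square top at about (319,213), the relay plate at (258,195), the round turret at (174,213) and yellow look-alikes at (25,190) and (525,295). I'll refine positions from this.

Run:
```python
from h import *
d=np.load("w1.npz"); KT=(d["K"],d["T"]); im=cv2.imread("pics/w1.png")
a=im[85:285,90:420]; cv2.imwrite("pics/w1c.png",cv2.resize(a,None,fx=2.4,fy=2.4,interpolation=cv2.INTER_CUBIC))
```

```text
(no output)
```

View pics/w1c.png

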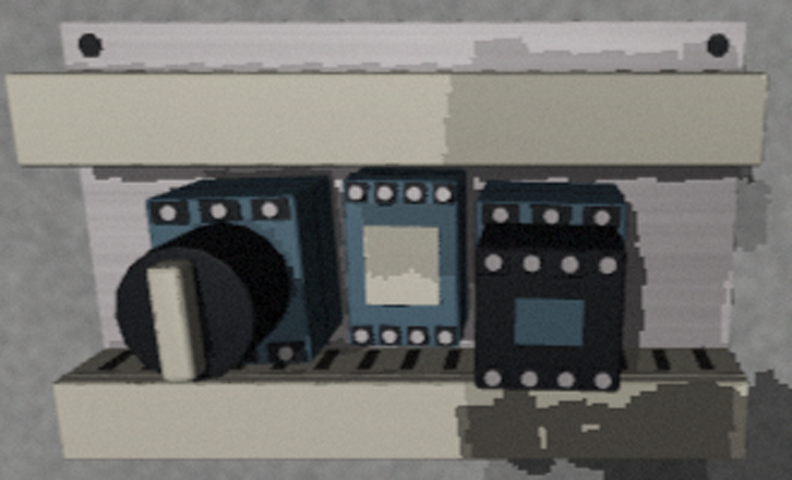

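Run:
```python
from h import *
d=np.load("w1.npz"); KT=(d["K"],d["T"])
f=lambda c,z:ray("",(90+(c[0]+.5)/2.4-.5,85+(c[1]+.5)/2.4-.5),z,KT)[:2]
def rep(n,P):
    P=np.array(P); print(n,P.mean(0).round(4),[round(float(np.linalg.norm(P[i]-P[i-1])),4) for i in range(4)],"ang",round(np.arctan2(*(P[0]+P[1]-P[2]-P[3])[::-1]),3),round(np.arctan2(*(P[0]-P[1]+P[3]-P[2])[::-1])-np.pi/2,3))
rep("cont",[f(c,.1) for c in[(478,247),(626,247),(620,391),(475,388)]])
rep("relay",[f(c,.038) for c in[(346,180),(460,180),(461,345),(348,345)]])
rep("ductout",[f(c,.05) for c in[(7,72),(767,72),(746,459),(64,459)]])
rep("ductinner",[f(c,.05) for c in[(18,164),(763,164),(747,382),(55,382)]])
print("turret",f((186,314),.1),"bar",f((176,321),.112))
```

```text
cont [ 0.4876 -0.0994] [0.0436, 0.0434, 0.0445, 0.0444] ang -0.121 -0.102
relay [ 0.4965 -0.048 ] [0.0598, 0.0397, 0.0597, 0.0413] ang -0.125 -0.091
ductout [ 0.4948 -0.0469] [0.1359, 0.2477, 0.1361, 0.2496] ang -0.09 -0.091
ductinner [ 0.4948 -0.0467] [0.0767, 0.2493, 0.0768, 0.2472] ang -0.089 -0.091
turret [0.49926148 0.00870782] bar [0.50011552 0.00728093]
```

Call:
servo_tool(series=[[-0.001, -0.001, 0.03, 0], [0, 0, 0.035, 0], [0, 0, 0.035, 0], [0, 0, 0.035, 0], [0, 0, 0.03, 0], [0, 0, 0.021, 0], [0, 0, 0, 0], [0, 0, 0, 0]])

```text
clock: 3.65
tool_pos: [0.4886, -0.0976, 0.0648]
tcp_rot: [3.141, -0.0, -1.661]
contact_force: [-0.4, 0.1, 0.6]
width: 0.0851
```

Call:
servo_tool(series=[[0, 0, 0, 0], [0, 0, 0, 0], [0, 0, 0, 0], [0, 0, 0, 0], [0, 0, 0, 0], [0, 0, 0, 0], [0, 0, 0, 0], [0, 0, 0, 0]], fingers=1, force=50)

```text
clock: 4.45
tool_pos: [0.4896, -0.0969, 0.0655]
tcp_rot: [-3.14, -0.001, -1.659]
contact_force: [-1.6, -1.2, 7.1]
width: 0.0435
```

Call:
servo_tool(series=[[0, 0, -0.005, 0], [0, 0, -0.01, 0], [0, 0, -0.02, 0], [0, 0, -0.025, 0], [0, 0, -0.02, 0], [0, 0, -0.005, 0], [0, 0, 0, 0]])

```text
clock: 5.15
tool_pos: [0.4891, -0.0966, 0.1499]
tcp_rot: [-3.14, -0.0, -1.659]
contact_force: [-0.3, 0.2, -4.8]
width: 0.0434
```

Run:
```python
from h import *
cv2.imwrite("pics/s2.png",cams.camera("scene"))
go([.540,-.389,.15],-1.59)
```

```text
spin deg first -3.96
pos [ 0.4884 -0.0965  0.1489] rot [ 3.1411e+00  1.0000e-04 -1.6592e+00] w 0.0434 F [-0.5  0.6 -3.5] t 5.2
tool shift [ 0.2915 -0.0572 -0.0011]
```

View pics/s2.png

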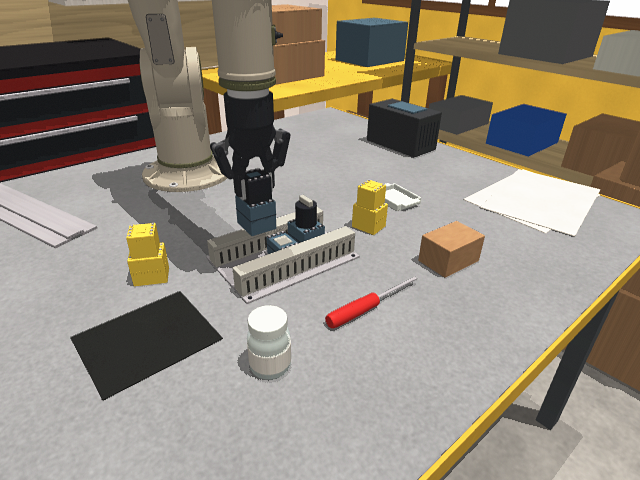

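Call:
servo_tool(series=[[0.012, -0.003, 0, 0], [0.024, -0.0062, 0, 0], [0.026, -0.0067, 0, 0], [0.027, -0.0069, 0, 0], [0.027, -0.0069, 0, 0], [0.027, -0.0069, 0, 0], [0.027, -0.0069, 0, 0], [0.027, -0.0069, 0, 0], [0.027, -0.0069, 0, 0], [0.026, -0.0067, 0, 0], [0.024, -0.0062, 0, 0], [0.015, -0.004, 0, 0]])

```text
clock: 6.4
tool_pos: [0.5353, -0.3944, 0.1469]
tcp_rot: [3.138, -0.0, -1.662]
contact_force: [-0.8, -0.6, -4.6]
width: 0.0432
```

Call:
servo_tool(series=[[0, 0, 0, 0], [0, 0, 0.01, 0], [0, 0, 0.02, 0], [0, 0, 0.02, 0], [0, 0, 0.015, 0], [0, 0, 0.008, 0], [0, 0, 0.003, 0], [0, 0, 0.002, 0], [0, 0, 0, 0]])

```text
clock: 7.3
tool_pos: [0.5376, -0.3912, 0.0719]
tcp_rot: [-3.141, -0.0, -1.659]
contact_force: [0.5, 0.1, -3.5]
width: 0.0438
```

Call:
servo_tool(series=[[0, 0, 0.003, 0], [0, 0, 0.002, 0], [0, 0, 0.002, 0], [0, 0, 0, 0], [0, 0, 0, 0]])

```text
clock: 7.8
tool_pos: [0.5373, -0.3912, 0.0647]
tcp_rot: [-3.141, -0.0, -1.659]
contact_force: [-0.1, 0.1, -0.5]
width: 0.0434
```

Call:
servo_tool(series=[[0, 0, 0.001, 0], [0, 0, 0, 0], [0, 0, 0, 0]])

```text
clock: 8.1
tool_pos: [0.5375, -0.3912, 0.0646]
tcp_rot: [-3.141, -0.001, -1.659]
contact_force: [-2.4, 1.6, 5.1]
width: 0.0437
```

Call:
servo_tool(series=[[0, 0, 0, 0], [0, 0, 0, 0], [0, 0, 0, 0], [0, 0, 0, 0], [0, 0, 0, 0], [0, 0, 0, 0]], fingers=0)

```text
clock: 8.7
tool_pos: [0.5372, -0.391, 0.0632]
tcp_rot: [3.142, 0.0, -1.659]
contact_force: [0.2, -0.1, -0.0]
width: 0.0855
```

Call:
servo_tool(series=[[0, 0, -0.01, 0], [0, 0, -0.025, 0], [0, 0, -0.035, 0], [0, 0, -0.035, 0], [0, 0, -0.02, 0], [0, 0, -0.01, 0], [0, 0, 0, 0]])

```text
clock: 9.4
tool_pos: [0.5378, -0.3914, 0.2002]
tcp_rot: [-3.139, -0.001, -1.659]
contact_force: [0.1, 0.1, 0.3]
width: 0.0855
```

Run:
```python
from h import *
cv2.imwrite("pics/t3.png",cams.camera("top"))
go([.4998,.0086,.2],-1.66)
```

```text
spin deg first 0.05
pos [ 0.5372 -0.391   0.1984] rot [-3.1413e+00 -2.0000e-04 -1.6592e+00] w 0.0853 F [-0.2 -0.7 -0.4] t 9.45
tool shift [-0.3947  0.0728 -0.0016]
```

View pics/t3.png

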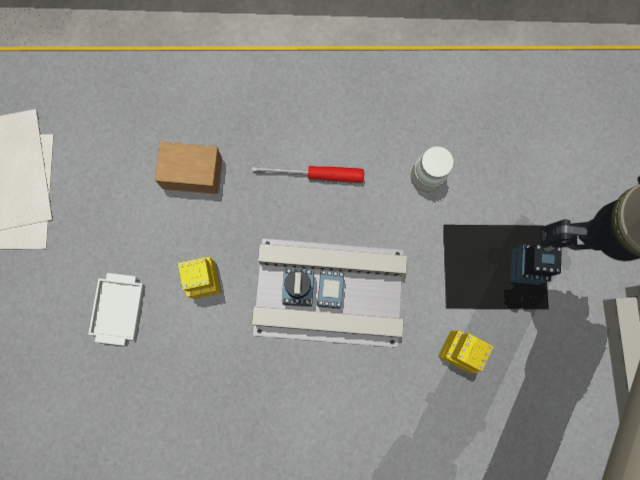

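Contactor stands upright on the mat at (540,262); the relay is still at (331,289). Next is the motor switch.

Call:
servo_tool(series=[[-0.03, 0.0055, 0, 0], [-0.035, 0.0065, 0, 0], [-0.035, 0.0065, 0, 0], [-0.035, 0.0065, 0, 0], [-0.035, 0.0065, 0, 0], [-0.035, 0.0065, 0, 0], [-0.035, 0.0065, 0, 0], [-0.035, 0.0065, 0, 0], [-0.035, 0.0065, 0, 0], [-0.035, 0.0065, 0, 0], [-0.035, 0.0065, 0, 0], [-0.015, 0.002, 0, 0]])

```text
clock: 10.65
tool_pos: [0.4982, 0.0129, 0.1968]
tcp_rot: [3.139, 0.001, -1.655]
contact_force: [-0.6, -0.3, -0.7]
width: 0.0857
```

Call:
servo_tool(series=[[0, 0, 0, 0], [0, 0, 0, 0], [0, 0, 0, 0]])

```text
clock: 10.95
tool_pos: [0.4996, 0.0071, 0.1975]
tcp_rot: [3.14, -0.0, -1.662]
contact_force: [0.0, 0.1, -0.8]
width: 0.0853
```

Run:
```python
from h import *
KT=cal("wrist"); im=cams.camera("wrist"); go([.4998,.0086,.065],-1.66)
cv2.imwrite("pics/w4.png",im)
print(proj("",(.4995,.0086,.112),KT),proj("",(.4995,.0086,.1),KT)); np.savez("w4.npz",K=KT[0],T=KT[1])
```

```text
spin deg first -0.1
pos [0.4997 0.0072 0.1977] rot [ 3.1405e+00 -3.0000e-04 -1.6618e+00] w 0.0855 F [-0.5  0.3  1.6] t 11.0
tool shift [-0.0014  0.      0.1327]
[315.25403978 247.33467784] [315.39367891 240.93302699]
```

View pics/w4.png

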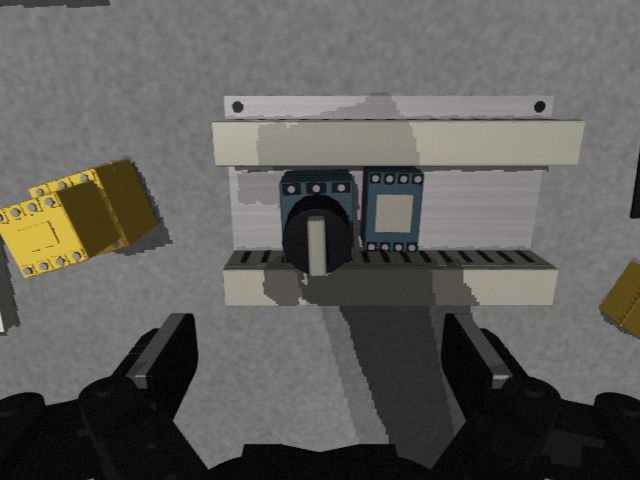

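Turret at (317,238), bar at (317,247), within 2 px of prediction. Descend and grip.

Call:
servo_tool(series=[[0, 0, 0.02, 0], [0, 0, 0.03, 0], [0, 0, 0.03, 0], [0, 0, 0.03, 0], [0, 0, 0.018, 0], [0, 0, 0.005, 0], [0, 0, 0, 0], [0, 0, 0, 0]])

```text
clock: 11.8
tool_pos: [0.5006, 0.0085, 0.0663]
tcp_rot: [-3.14, 0.0, -1.66]
contact_force: [0.8, -0.3, 1.0]
width: 0.0853
```

Call:
servo_tool(series=[[0, 0, 0, 0], [0, 0, 0, 0], [0, 0, 0, 0], [0, 0, 0, 0], [0, 0, 0, 0], [0, 0, 0, 0], [0, 0, 0, 0], [0, 0, 0, 0]], fingers=1, force=60)

```text
clock: 12.6
tool_pos: [0.5003, 0.0088, 0.0661]
tcp_rot: [-3.14, -0.0, -1.659]
contact_force: [-1.8, -0.0, 5.7]
width: 0.0407
```

Call:
servo_tool(series=[[0, 0, -0.005, 0], [0, 0, -0.01, 0], [0, 0, -0.02, 0], [0, 0, -0.025, 0], [0, 0, -0.02, 0], [0, 0, -0.005, 0], [0, 0, 0, 0]])

```text
clock: 13.3
tool_pos: [0.5002, 0.0089, 0.151]
tcp_rot: [-3.14, -0.0, -1.659]
contact_force: [0.2, 0.4, -2.6]
width: 0.0409
```

Run:
```python
from h import *
cv2.imwrite("pics/s5.png",cams.camera("scene"))
go([.540,-.289,.15],-1.659)
```

```text
spin deg first -0.01
pos [0.4996 0.0088 0.15  ] rot [ 3.1414e+00 -1.0000e-04 -1.6592e+00] w 0.0409 F [ 0.6  0.1 -1.8] t 13.35
tool shift [ 0.2931 -0.0665  0.    ]
```

View pics/s5.png

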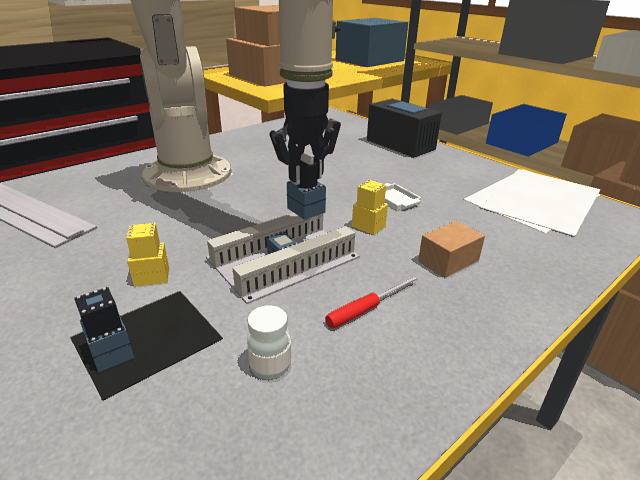

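Motor switch is held upright at (306,190), contactor standing on the mat at (103,328). Now carry it to the near half of the mat.

Call:
servo_tool(series=[[0.013, -0.003, 0, 0], [0.024, -0.0055, 0, 0], [0.026, -0.006, 0, 0], [0.027, -0.006, 0, 0], [0.027, -0.006, 0, 0], [0.027, -0.006, 0, 0], [0.027, -0.006, 0, 0], [0.027, -0.006, 0, 0], [0.027, -0.006, 0, 0], [0.027, -0.006, 0, 0], [0.026, -0.006, 0, 0], [0.015, -0.004, 0, 0]])

```text
clock: 14.55
tool_pos: [0.5385, -0.2926, 0.1485]
tcp_rot: [3.139, -0.0, -1.663]
contact_force: [-0.6, -0.1, -2.0]
width: 0.0408
```

Call:
servo_tool(series=[[0, 0, 0, 0], [0, 0, 0.01, 0], [0, 0, 0.02, 0], [0, 0, 0.02, 0], [0, 0, 0.015, 0], [0, 0, 0.008, 0], [0, 0, 0.003, 0], [0, 0, 0.003, 0], [0, 0, 0, 0], [0, 0, 0, 0]])

```text
clock: 15.55
tool_pos: [0.5407, -0.2891, 0.0721]
tcp_rot: [-3.14, -0.0, -1.659]
contact_force: [-0.6, 0.3, -2.0]
width: 0.0409
```

Call:
servo_tool(series=[[0, 0, 0.002, 0], [0, 0, 0.002, 0], [0, 0, 0.002, 0], [0, 0, 0, 0], [0, 0, 0, 0]])

```text
clock: 16.05
tool_pos: [0.5402, -0.2888, 0.0652]
tcp_rot: [3.142, 0.0, -1.659]
contact_force: [-0.6, 0.5, -1.5]
width: 0.0408
```

Call:
servo_tool(series=[[0, 0, 0.001, 0], [0, 0, 0.001, 0], [0, 0, 0, 0], [0, 0, 0, 0]])

```text
clock: 16.45
tool_pos: [0.5406, -0.289, 0.0652]
tcp_rot: [-3.14, -0.001, -1.659]
contact_force: [-5.5, 2.4, 12.0]
width: 0.0402
```

Contact (12 N). Release and lift.

Call:
servo_tool(series=[[0, 0, 0, 0], [0, 0, 0, 0], [0, 0, 0, 0], [0, 0, 0, 0], [0, 0, 0, 0], [0, 0, 0, 0]], fingers=0)

```text
clock: 17.05
tool_pos: [0.5402, -0.2888, 0.0632]
tcp_rot: [3.141, 0.0, -1.659]
contact_force: [-0.6, 0.1, -0.1]
width: 0.0852
```

Call:
servo_tool(series=[[0, 0, -0.01, 0], [0, 0, -0.025, 0], [0, 0, -0.035, 0], [0, 0, -0.035, 0], [0, 0, -0.02, 0], [0, 0, -0.01, 0], [0, 0, 0, 0]])

```text
clock: 17.75
tool_pos: [0.5409, -0.2891, 0.2001]
tcp_rot: [-3.139, -0.001, -1.659]
contact_force: [-1.1, 0.0, 0.5]
width: 0.0854
```

Run:
```python
from h import *
cv2.imwrite("pics/t6.png",cams.camera("top"))
go([.4967,-.047,.2],-1.66)
```

```text
spin deg first 0.04
pos [ 0.5402 -0.2889  0.1983] rot [-3.1412e+00 -1.0000e-04 -1.6593e+00] w 0.0855 F [-0.1 -0.1 -0.7] t 17.8
tool shift [-0.237   0.0649 -0.0017]
```

View pics/t6.png

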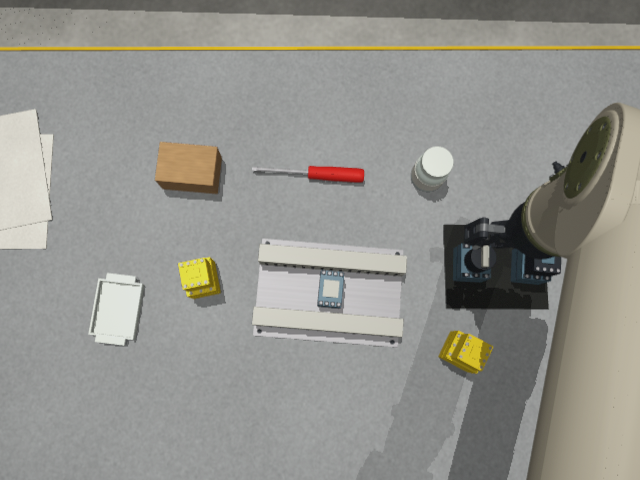

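Both tall devices stand on the mat ((475,258) and (540,262)); relay unmoved at (331,289). Over to the relay.

Call:
servo_tool(series=[[-0.015, 0.004, 0, 0], [-0.025, 0.007, 0, 0], [-0.028, 0.0077, 0, 0], [-0.028, 0.0077, 0, 0], [-0.028, 0.0077, 0, 0], [-0.028, 0.0077, 0, 0], [-0.028, 0.0077, 0, 0], [-0.028, 0.0077, 0, 0], [-0.02, 0.0055, 0, 0], [-0.009, 0.002, 0, 0], [0, 0, 0, 0], [0, 0, 0, 0]])

```text
clock: 19.0
tool_pos: [0.4964, -0.0479, 0.1978]
tcp_rot: [3.141, -0.0, -1.66]
contact_force: [0.3, -0.3, 0.2]
width: 0.0857
```

Run:
```python
from h import *
KT=cal("wrist"); im=cams.camera("wrist"); go([.4967,-.047,.013],-1.66)
cv2.imwrite("pics/w7.png",im)
print(proj("",(.4967,-.047,.042),KT)); np.savez("w7.npz",K=KT[0],T=KT[1])
```

```text
spin deg first -0.05
pos [ 0.4965 -0.0484  0.1979] rot [ 3.1409e+00 -3.0000e-04 -1.6609e+00] w 0.0852 F [ 0.4 -0.3 -0.2] t 19.05
tool shift [-0.0014 -0.      0.1849]
[316.63190069 216.14842166]
```

View pics/w7.png

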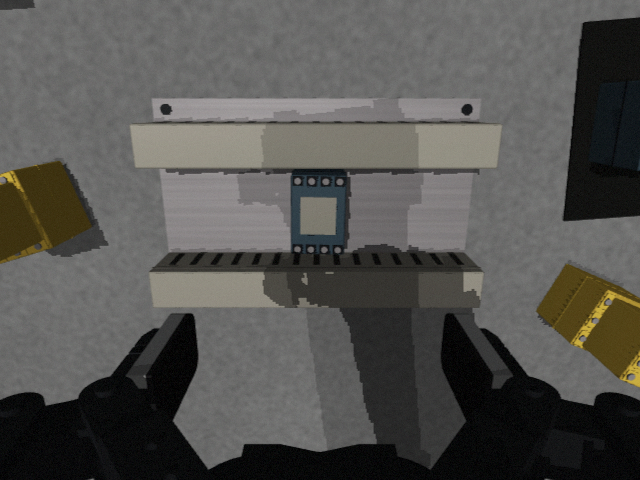

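Relay plate at (319,216), 2 px from prediction; the tool is centred on it. Descend.

Call:
servo_tool(series=[[0, 0, 0.02, 0], [0, 0, 0.03, 0], [0, 0, 0.035, 0], [0, 0, 0.035, 0], [0, 0, 0.03, 0], [0, 0, 0.02, 0], [0, 0, 0.01, 0], [0, 0, 0.005, 0], [0, 0, 0, 0], [0, 0, 0, 0]])

```text
clock: 20.05
tool_pos: [0.4976, -0.0473, 0.0143]
tcp_rot: [-3.14, -0.0, -1.66]
contact_force: [0.1, -0.8, -0.1]
width: 0.0857
```

Call:
servo_tool(series=[[0, 0, 0, 0], [0, 0, 0, 0], [0, 0, 0, 0], [0, 0, 0, 0], [0, 0, 0, 0], [0, 0, 0, 0], [0, 0, 0, 0], [0, 0, 0, 0]], fingers=1, force=45)

```text
clock: 20.85
tool_pos: [0.4972, -0.0471, 0.014]
tcp_rot: [-3.14, -0.0, -1.659]
contact_force: [-1.4, 0.6, 6.5]
width: 0.0395
```

Fingertips at z=14 mm would sit just below the tray rim (16 mm), so I'll regrip about 6 mm higher so they clear it.

Call:
servo_tool(series=[[0, 0, 0, 0], [0, 0, 0, 0], [0, 0, 0, 0], [0, 0, 0, 0], [0, 0, -0.004, 0], [0, 0, -0.003, 0], [0, 0, 0, 0], [0, 0, 0, 0]], fingers=0.2)

```text
clock: 21.65
tool_pos: [0.4969, -0.0471, 0.0206]
tcp_rot: [-3.141, -0.0, -1.659]
contact_force: [0.9, 0.0, 0.0]
width: 0.0683
```

Call:
servo_tool(series=[[0, 0, 0, 0], [0, 0, 0, 0], [0, 0, 0, 0], [0, 0, 0, 0], [0, 0, 0, 0], [0, 0, 0, 0], [0, 0, 0, 0], [0, 0, 0, 0]], fingers=1, force=45)

```text
clock: 22.45
tool_pos: [0.4969, -0.047, 0.0205]
tcp_rot: [-3.141, 0.0, -1.659]
contact_force: [-0.2, -0.2, 4.0]
width: 0.0388
```

Call:
servo_tool(series=[[0, 0, -0.005, 0], [0, 0, -0.015, 0], [0, 0, -0.025, 0], [0, 0, -0.03, 0], [0, 0, -0.03, 0], [0, 0, -0.03, 0], [0, 0, -0.025, 0], [0, 0, -0.01, 0], [0, 0, 0, 0], [0, 0, 0, 0]])

```text
clock: 23.45
tool_pos: [0.4959, -0.0471, 0.189]
tcp_rot: [3.14, 0.0, -1.659]
contact_force: [-1.1, -0.5, -1.5]
width: 0.0392
```

Run:
```python
from h import *
cv2.imwrite("pics/s8.png",cams.camera("scene"))
go([.466,.320,.19],-1.659)
```

```text
spin deg first -0.01
pos [ 0.4957 -0.0471  0.1886] rot [ 3.1388e+00  2.0000e-04 -1.6592e+00] w 0.0393 F [ 0.1 -0.2 -1.6] t 23.5
tool shift [-0.363   0.0619 -0.0014]
```

View pics/s8.png

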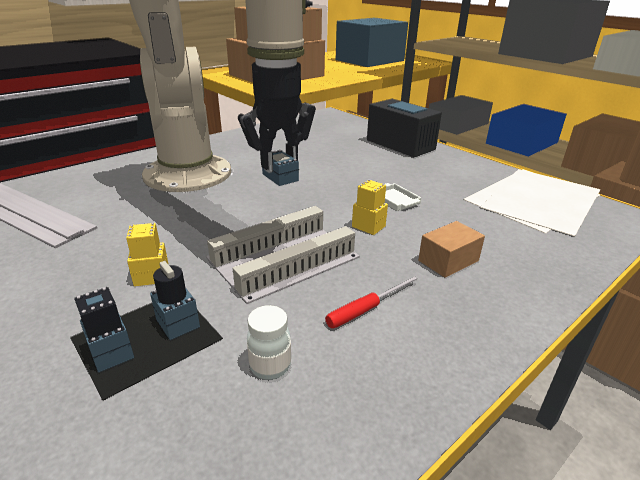

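Relay held level at (282,165), both tall devices standing on the mat. Carry over the yellow look-alike at height 0.19 to the tray.

Call:
servo_tool(series=[[-0.015, 0.0026, 0, 0], [-0.028, 0.0048, -0.001, 0], [-0.034, 0.0058, 0, 0], [-0.036, 0.0061, 0, 0], [-0.036, 0.0061, 0, 0], [-0.036, 0.0061, 0, 0], [-0.036, 0.0061, 0, 0], [-0.036, 0.0061, 0, 0], [-0.036, 0.0061, 0, 0], [-0.034, 0.0058, 0, 0], [-0.024, 0.0041, 0, 0], [-0.012, 0.002, 0, 1.8]])

```text
clock: 24.7
tool_pos: [0.4653, 0.3225, 0.1894]
tcp_rot: [3.138, -0.0, -1.687]
contact_force: [-0.1, 0.5, -0.8]
width: 0.039
```

Call:
servo_tool(series=[[0, 0, 0, 0], [0, 0, 0, 0], [0, 0, 0, 0]])

```text
clock: 25.0
tool_pos: [0.4676, 0.3184, 0.1906]
tcp_rot: [3.141, -0.001, -1.692]
contact_force: [-0.1, -0.2, -1.3]
width: 0.0391
```

Run:
```python
from h import *
KT=cal("wrist"); im=cams.camera("wrist"); go([.466,.320,.021])
cv2.imwrite("pics/w9.png",im)
print(proj("",(.4663,.320,.016),KT)); np.savez("w9.npz",K=KT[0],T=KT[1])
```

```text
pos [0.4677 0.3184 0.1909] rot [ 3.1414e+00 -1.0000e-03 -1.6921e+00] w 0.039 F [ 0.5  0.2 -0.9] t 25.05
tool shift [-0.0013  0.0019  0.1699]
[315.95685483 212.32728289]
```

View pics/w9.png

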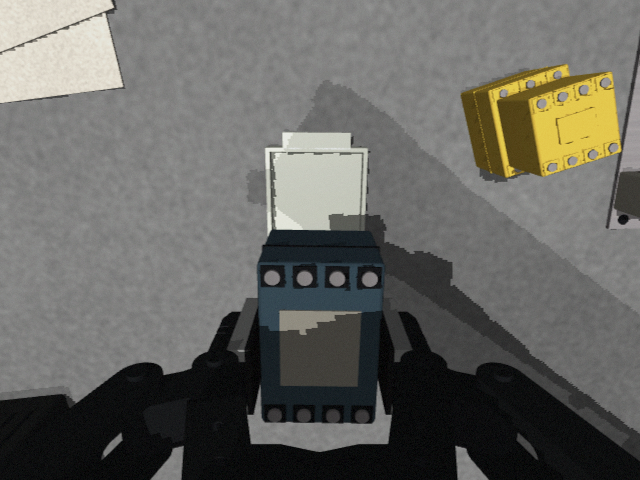

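Run:
```python
from h import *
d=np.load("w9.npz"); KT=(d["K"],d["T"])
a=ray("",(266,149),.016,KT);b=ray("",(369,149),.016,KT); print(a,b,a-b)
m=(a+b)/2; print("centre", m[:2]-.048*np.array([np.cos(-.12),np.sin(-.12)]))
go([.4665,.3198,.021])
```

```text
[0.51867766 0.35079767 0.016     ] [0.50941518 0.27501329 0.016     ] [0.00926248 0.07578438 0.        ]
centre [0.46639161 0.31865167]
pos [0.4677 0.3184 0.1909] rot [ 3.1414e+00 -1.0000e-03 -1.6921e+00] w 0.039 F [ 0.5  0.2 -0.9] t 25.05
tool shift [-0.0012  0.0014  0.1699]
```

Tray centre confirmed by both cameras at (0.466, 0.319). Lower.

Call:
servo_tool(series=[[0, 0.001, 0.02, 0], [0, 0, 0.03, 0], [0, 0, 0.035, 0], [0, 0, 0.03, 0], [0, 0, 0.025, 0], [0, 0, 0.015, 0], [0, 0, 0.005, 0], [0, 0, 0.003, 0], [0, 0, 0, 0], [0, 0, 0, 0]])

```text
clock: 26.05
tool_pos: [0.467, 0.3206, 0.0296]
tcp_rot: [-3.14, 0.001, -1.691]
contact_force: [0.1, 0.8, -1.5]
width: 0.0391
```

Call:
servo_tool(series=[[0, 0, 0.002, 0], [0, 0, 0.001, 0], [0, 0, 0.001, 0], [0, 0, 0, 0], [0, 0, 0, 0]])

```text
clock: 26.55
tool_pos: [0.4663, 0.3201, 0.0243]
tcp_rot: [3.142, 0.0, -1.691]
contact_force: [-0.7, -0.3, -1.6]
width: 0.0393
```

Call:
servo_tool(series=[[0, 0, 0.001, 0], [0, 0, 0.001, 0], [0, 0, 0.001, 0], [0, 0, 0, 0], [0, 0, 0, 0]])

```text
clock: 27.05
tool_pos: [0.4662, 0.3201, 0.0213]
tcp_rot: [3.141, 0.0, -1.691]
contact_force: [-0.1, 0.0, -1.7]
width: 0.0395
```

Call:
servo_tool(series=[[0, 0, 0.001, 0], [0, 0, 0.001, 0], [0, 0, 0, 0], [0, 0, 0, 0]])

```text
clock: 27.45
tool_pos: [0.4664, 0.3202, 0.0205]
tcp_rot: [-3.141, -0.0, -1.691]
contact_force: [-3.0, -2.2, 11.9]
width: 0.0394
```

Contact on the tray floor. Open partway (tips above the rim), lift.

Call:
servo_tool(series=[[0, 0, 0, 0], [0, 0, 0, 0], [0, 0, 0, 0], [0, 0, 0, 0], [0, 0, 0, 0], [0, 0, 0, 0]], fingers=0.3)

```text
clock: 28.05
tool_pos: [0.4663, 0.3201, 0.0193]
tcp_rot: [3.141, 0.0, -1.691]
contact_force: [-0.6, -1.0, -0.0]
width: 0.0596
```

Call:
servo_tool(series=[[0, 0, -0.01, 0], [0, 0, -0.02, 0], [0, 0, -0.03, 0], [0, 0, -0.035, 0], [0, 0, -0.035, 0], [0, 0, -0.03, 0], [0, 0, -0.02, 0], [0, 0, 0, 0], [0, 0, 0, 0]], fingers=0.3)

```text
clock: 28.95
tool_pos: [0.4663, 0.3201, 0.1999]
tcp_rot: [-3.141, 0.001, -1.691]
contact_force: [-0.9, -0.2, -0.1]
width: 0.0596
```

Run:
```python
from h import *
KT=cal("wrist"); im=cams.camera("wrist"); go([.540,-.289,.2],-1.659)
cv2.imwrite("pics/w10.png",im)
np.savez("w10.npz",K=KT[0],T=KT[1])
```

```text
spin deg first -1.81
pos [0.466  0.3198 0.1989] rot [ 3.1412e+00 -6.0000e-04 -1.6906e+00] w 0.0596 F [ 0.2 -0.4 -0.6] t 29.0
tool shift [ 0.5999 -0.1274 -0.0011]
```

View pics/w10.png

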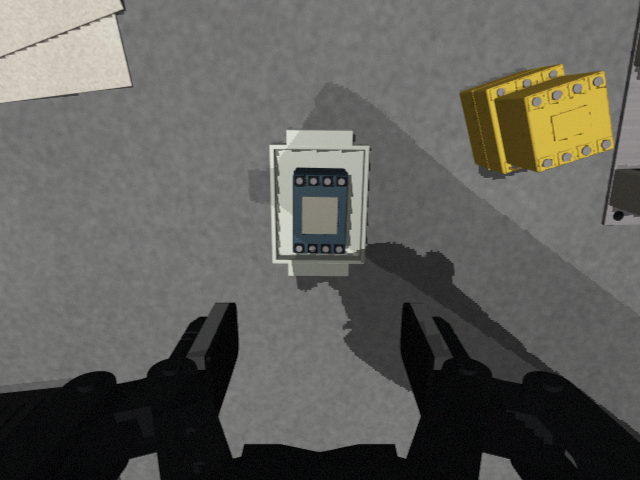

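Relay lies flat and centred in the tray (320,215 inside 275–365 × 150–262). Now fetch the motor switch.

Call:
servo_tool(series=[[0, 0, 0, -1.8], [0.015, -0.0032, 0, 0], [0.03, -0.0064, 0, 0], [0.04, -0.0085, 0, 0], [0.04, -0.0085, 0, 0], [0.04, -0.0085, 0, 0], [0.04, -0.0085, 0, 0], [0.04, -0.0085, 0, 0], [0.04, -0.0085, 0, 0], [0.04, -0.0085, 0, 0], [0.04, -0.0085, 0, 0], [0.04, -0.0085, 0, 0]], fingers=0)

```text
clock: 30.2
tool_pos: [0.5157, -0.0925, 0.1984]
tcp_rot: [3.14, 0.0, -1.658]
contact_force: [0.8, -0.4, 0.4]
width: 0.0854
```

Call:
servo_tool(series=[[0.04, -0.0085, 0, 0], [0.04, -0.0085, 0, 0], [0.04, -0.0085, 0, 0], [0.03, -0.0064, 0, 0], [0.03, -0.0064, 0, 0], [0.01, -0.0021, 0, 0], [0, 0, 0, 0], [0, 0, 0, 0], [0, 0, 0, 0]])

```text
clock: 31.1
tool_pos: [0.5402, -0.2816, 0.1993]
tcp_rot: [3.142, 0.001, -1.656]
contact_force: [0.7, 0.0, 0.5]
width: 0.0853
```

Run:
```python
from h import *
KT=cal("wrist"); im=cams.camera("wrist"); go([.5402,-.2889,.065],-1.659)
cv2.imwrite("pics/w11.png",im)
print(proj("",(.5402,-.2889,.115),KT),proj("",(.5402,-.2889,.103),KT))
```

```text
spin deg first 0.15
pos [ 0.5402 -0.2817  0.1994] rot [-3.1415e+00  7.0000e-04 -1.6563e+00] w 0.0856 F [-0.   0.1  0.2] t 31.15
tool shift [ 0.0071 -0.0007  0.1344]
[330.89165641 246.72853717] [330.34732656 240.34275283]
```

View pics/w11.png

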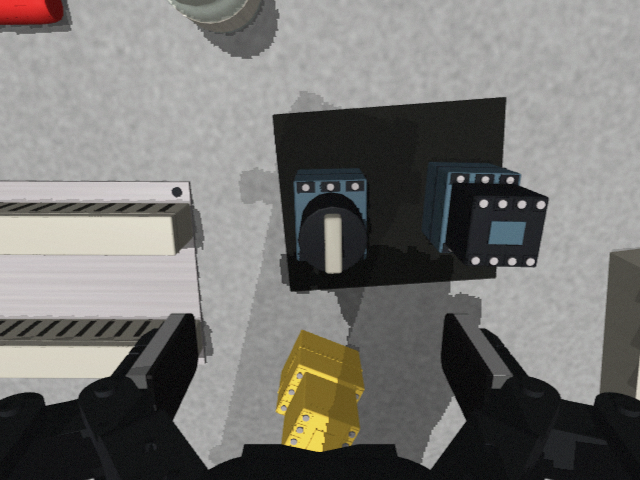

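Switch bar at (333,245), as predicted. Shift 7 mm and descend.

Call:
servo_tool(series=[[0.004, 0, 0, 0], [0.003, -0.001, 0.01, 0], [0, 0, 0.03, 0], [0, 0, 0.035, 0], [0, 0, 0.03, 0], [0, 0, 0.02, 0], [0, 0, 0.009, 0], [0, 0, 0, 0], [0, 0, 0, 0]])

```text
clock: 32.05
tool_pos: [0.5407, -0.2911, 0.0662]
tcp_rot: [-3.14, -0.0, -1.659]
contact_force: [-0.0, -0.7, 0.6]
width: 0.0856
```

Call:
servo_tool(series=[[0, 0, 0, 0], [0, 0, 0, 0], [0, 0, 0, 0], [0, 0, 0, 0], [0, 0, 0, 0], [0, 0, 0, 0], [0, 0, 0, 0], [0, 0, 0, 0]], fingers=1, force=60)

```text
clock: 32.85
tool_pos: [0.5407, -0.2909, 0.0663]
tcp_rot: [-3.14, -0.0, -1.659]
contact_force: [-1.3, 1.2, 5.8]
width: 0.0406
```

Call:
servo_tool(series=[[0, 0, -0.005, 0], [0, 0, -0.01, 0], [0, 0, -0.02, 0], [0, 0, -0.025, 0], [0, 0, -0.02, 0], [0, 0, -0.005, 0], [0, 0, 0, 0]])

```text
clock: 33.55
tool_pos: [0.5405, -0.291, 0.1512]
tcp_rot: [-3.14, -0.001, -1.659]
contact_force: [-0.8, -0.6, -3.0]
width: 0.0408
```

Run:
```python
from h import *
cv2.imwrite("pics/s12.png",cams.camera("scene"))
go([.4998,.0085,.15],-1.659)
```

```text
spin deg first -0.02
pos [ 0.5399 -0.2908  0.1499] rot [ 3.1412e+00  1.0000e-04 -1.6593e+00] w 0.041 F [-0.2  0.8 -2.3] t 33.6
tool shift [-2.946e-01  6.630e-02 -1.000e-04]
```

View pics/s12.png

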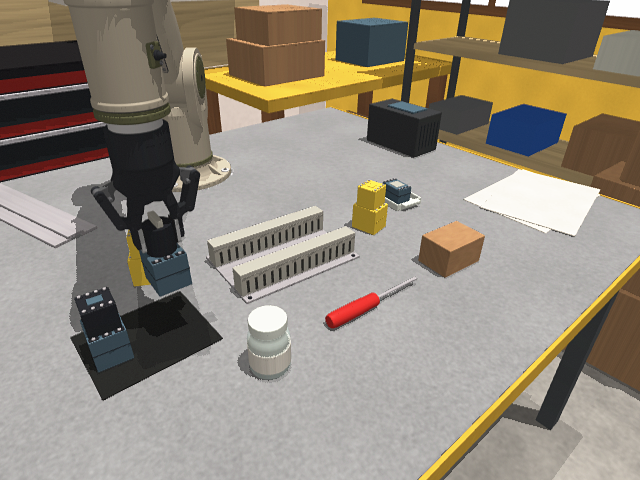

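Switch held upright at (165,265). Carry back.

Call:
servo_tool(series=[[-0.013, 0.003, 0, 0], [-0.024, 0.0055, 0, 0], [-0.026, 0.006, 0, 0], [-0.027, 0.006, 0, 0], [-0.027, 0.006, 0, 0], [-0.027, 0.006, 0, 0], [-0.027, 0.006, 0, 0], [-0.027, 0.006, 0, 0], [-0.027, 0.006, 0, 0], [-0.027, 0.006, 0, 0], [-0.026, 0.006, 0, 0], [-0.016, 0.0035, 0, 0]])

```text
clock: 34.8
tool_pos: [0.4985, 0.0113, 0.1492]
tcp_rot: [3.139, 0.001, -1.656]
contact_force: [0.3, 0.2, -2.0]
width: 0.0409
```

Call:
servo_tool(series=[[0, 0, 0, 0], [0, 0, 0, 0], [0, 0, 0, 0], [0, 0, 0, 0]])

```text
clock: 35.2
tool_pos: [0.5002, 0.0068, 0.15]
tcp_rot: [3.141, -0.0, -1.661]
contact_force: [0.1, 0.7, -1.4]
width: 0.0409
```

Run:
```python
from h import *
go([.4999,.0086,.066],-1.659)
```

```text
spin deg first -0.11
pos [0.5002 0.0068 0.15  ] rot [ 3.1411e+00 -2.0000e-04 -1.6610e+00] w 0.0409 F [ 0.1  0.7 -1.4] t 35.2
tool shift [-0.0018  0.0005  0.084 ]
```

Call:
servo_tool(series=[[0, 0, 0.01, 0], [0, 0, 0.02, 0], [0, 0, 0.02, 0], [0, 0, 0.015, 0], [0, 0, 0.008, 0], [0, 0, 0.003, 0], [0, 0, 0, 0], [0, 0, 0, 0]])

```text
clock: 36.0
tool_pos: [0.5009, 0.0078, 0.075]
tcp_rot: [-3.14, 0.0, -1.659]
contact_force: [0.8, -0.1, -2.4]
width: 0.0406
```

Call:
servo_tool(series=[[-0.001, 0.0005, 0.003, 0], [0, 0, 0.002, 0], [0, 0, 0.002, 0], [0, 0, 0.001, 0], [0, 0, 0, 0], [0, 0, 0, 0]])

```text
clock: 36.6
tool_pos: [0.5003, 0.009, 0.0673]
tcp_rot: [-3.141, -0.0, -1.659]
contact_force: [-3.0, 0.6, 7.0]
width: 0.0408
```

Call:
servo_tool(series=[[0, 0, 0.001, 0], [0, 0, 0, 0], [0, 0, 0, 0]])

```text
clock: 36.9
tool_pos: [0.5005, 0.0091, 0.0672]
tcp_rot: [-3.14, -0.001, -1.659]
contact_force: [-7.2, -0.4, 18.2]
width: 0.0412
```

Seated (18 N). Release and lift.

Call:
servo_tool(series=[[0, 0, 0, 0], [0, 0, 0, 0], [0, 0, 0, 0], [0, 0, 0, 0], [0, 0, 0, 0], [0, 0, 0, 0]], fingers=0)

```text
clock: 37.5
tool_pos: [0.4999, 0.0089, 0.0652]
tcp_rot: [3.141, 0.0, -1.659]
contact_force: [0.5, 0.3, -0.7]
width: 0.0855
```

Call:
servo_tool(series=[[0, 0, -0.01, 0], [0, 0, -0.025, 0], [0, 0, -0.035, 0], [0, 0, -0.035, 0], [0, 0, -0.02, 0], [0, 0, -0.008, 0], [0, 0, 0, 0], [0, 0, 0, 0]])

```text
clock: 38.3
tool_pos: [0.4994, 0.0088, 0.1973]
tcp_rot: [3.14, -0.0, -1.659]
contact_force: [0.3, -0.1, -0.2]
width: 0.0856
```

Run:
```python
from h import *
KT=cal("wrist"); im=cams.camera("wrist"); go([.5374,-.3911,.2],-1.659)
cv2.imwrite("pics/w13.png",im)
print(proj("",(.4995,.008,.116),KT),proj("",(.4995,.008,.104),KT))
```

```text
spin deg first -0.01
pos [0.4991 0.0088 0.1969] rot [ 3.1394 -0.     -1.6592] w 0.0854 F [ 0.2  0.1 -0.9] t 38.35
tool shift [ 0.395  -0.0733 -0.0031]
[319.23133184 248.96072613] [319.19684164 242.37545436]
```

View pics/w13.png

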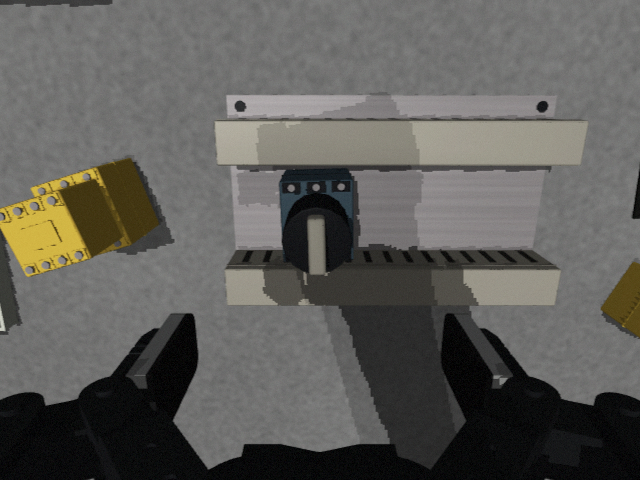

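Switch is back: bar (316,245), about 2 px (~1–2 mm) from its first place relative to the panel holes. Fetch the contactor.

Call:
servo_tool(series=[[0.02, -0.0037, -0.003, 0], [0.035, -0.0065, 0, 0], [0.036, -0.0067, 0, 0], [0.036, -0.0067, 0, 0], [0.036, -0.0067, 0, 0], [0.036, -0.0067, 0, 0], [0.036, -0.0067, 0, 0], [0.036, -0.0067, 0, 0], [0.036, -0.0067, 0, 0], [0.036, -0.0067, 0, 0], [0.034, -0.0063, 0, 0], [0.018, -0.0032, 0, 0]])

```text
clock: 39.55
tool_pos: [0.5363, -0.3944, 0.1987]
tcp_rot: [3.138, 0.0, -1.663]
contact_force: [0.0, -0.5, 0.4]
width: 0.0856
```

Call:
servo_tool(series=[[0, 0, 0, 0], [0, 0, 0, 0], [0, 0, 0, 0], [0, 0, 0, 0]])

```text
clock: 39.95
tool_pos: [0.5386, -0.3895, 0.2013]
tcp_rot: [-3.142, 0.001, -1.657]
contact_force: [0.1, -0.3, 0.7]
width: 0.085
```

Run:
```python
from h import *
KT=cal("wrist"); im=cams.camera("wrist"); go([.5374,-.3911,.065],-1.659)
cv2.imwrite("pics/w14.png",im)
print(proj("",(.5374,-.3911,.103),KT))
```

```text
spin deg first 0.09
pos [ 0.5385 -0.3898  0.2014] rot [-3.1414e+00  4.0000e-04 -1.6575e+00] w 0.0855 F [0.1 0.6 0.4] t 40.0
tool shift [0.0014 0.0009 0.1364]
[320.83697199 241.96536905]
```

View pics/w14.png

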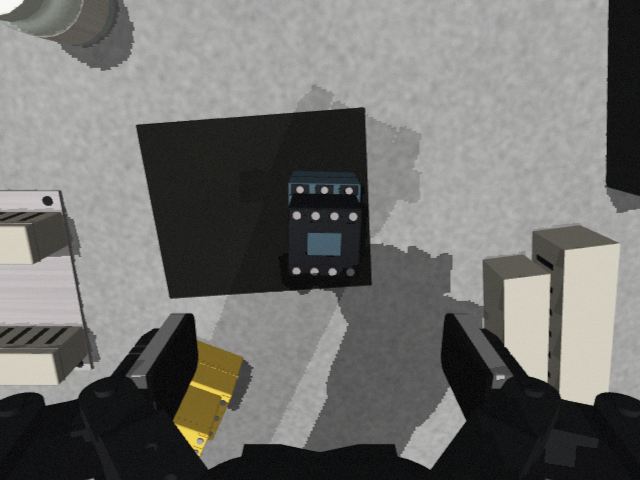

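Contactor top centre at (324,243), matching (321,242). Descend and grip.

Call:
servo_tool(series=[[0.001, 0, 0.01, 0], [0, 0, 0.02, 0], [0, 0, 0.03, 0], [0, 0, 0.035, 0], [0, 0, 0.025, 0], [0, 0, 0.012, 0], [0, 0, 0.004, 0], [0, 0, 0, 0], [0, 0, 0, 0]])

```text
clock: 40.9
tool_pos: [0.5389, -0.3925, 0.067]
tcp_rot: [-3.139, -0.001, -1.659]
contact_force: [0.4, 0.3, 0.1]
width: 0.0854
```

Call:
servo_tool(series=[[0, 0, 0, 0], [0, 0, 0, 0], [0, 0, 0, 0], [0, 0, 0, 0], [0, 0, 0, 0], [0, 0, 0, 0], [0, 0, 0, 0], [0, 0, 0, 0]], fingers=1, force=50)

```text
clock: 41.7
tool_pos: [0.5385, -0.3924, 0.0662]
tcp_rot: [-3.14, -0.001, -1.659]
contact_force: [0.1, 0.5, 5.3]
width: 0.0433
```

Call:
servo_tool(series=[[0, 0, -0.005, 0], [0, 0, -0.01, 0], [0, 0, -0.02, 0], [0, 0, -0.025, 0], [0, 0, -0.02, 0], [0, 0, -0.005, 0], [0, 0, 0, 0]])

```text
clock: 42.4
tool_pos: [0.5382, -0.3921, 0.1509]
tcp_rot: [-3.141, -0.0, -1.659]
contact_force: [-0.1, -0.7, -4.3]
width: 0.0436
```

Run:
```python
from h import *
cv2.imwrite("pics/s15.png",cams.camera("scene"))
go([.489,-.0972,.15],-1.659)
```

```text
spin deg first -0.01
pos [ 0.5376 -0.3918  0.1496] rot [ 3.1407e+00  5.0000e-04 -1.6592e+00] w 0.0439 F [ 0.6 -0.4 -5.6] t 42.45
tool shift [-0.2892  0.0744 -0.0004]
```

View pics/s15.png

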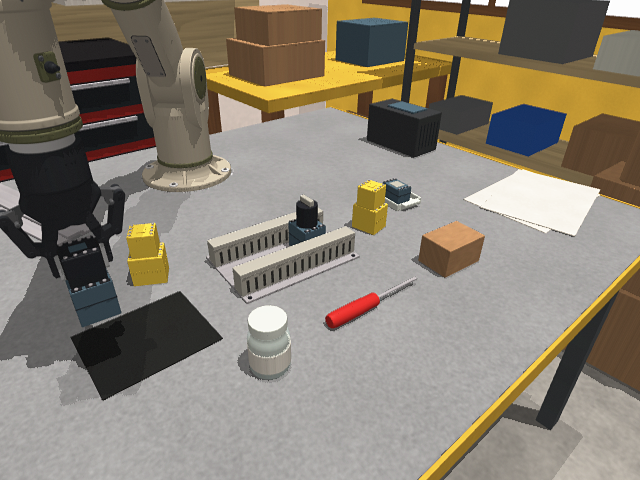

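Contactor held upright at (90,285); switch back in the channel, relay in the tray. Carry back.

Call:
servo_tool(series=[[-0.013, 0.0035, 0, 0], [-0.024, 0.0062, 0, 0], [-0.026, 0.0066, 0, 0], [-0.026, 0.0066, 0, 0], [-0.026, 0.0066, 0, 0], [-0.026, 0.0066, 0, 0], [-0.026, 0.0066, 0, 0], [-0.026, 0.0066, 0, 0], [-0.026, 0.0066, 0, 0], [-0.026, 0.0066, 0, 0], [-0.026, 0.0066, 0, 0], [-0.018, 0.0045, 0, 0]])

```text
clock: 43.65
tool_pos: [0.4888, -0.0953, 0.1488]
tcp_rot: [3.139, 0.001, -1.657]
contact_force: [-0.7, -0.8, -3.3]
width: 0.0436
```

Call:
servo_tool(series=[[0, 0, 0, 0], [0, 0, 0, 0], [0, 0, 0, 0], [0, 0, 0, 0], [0, 0, 0.01, 0], [0, 0, 0.01, 0], [0, 0, 0, 0], [0, 0, 0, 0]])

```text
clock: 44.45
tool_pos: [0.4897, -0.0976, 0.1297]
tcp_rot: [3.14, 0.0, -1.659]
contact_force: [0.6, -0.3, -4.2]
width: 0.0434
```

Run:
```python
from h import *
go([.490,-.0974,.066],-1.659)
```

```text
spin deg first -0.02
pos [ 0.4897 -0.0976  0.1297] rot [ 3.1402e+00  4.0000e-04 -1.6593e+00] w 0.0434 F [ 0.6 -0.3 -4.2] t 44.45
tool shift [-0.0003 -0.0002  0.0637]
```

Call:
servo_tool(series=[[0, 0, 0.01, 0], [0, 0, 0.018, 0], [0, 0, 0.015, 0], [0, 0, 0.008, 0], [0, 0, 0.004, 0], [0, 0, 0.002, 0], [0, 0, 0, 0], [0, 0, 0, 0]])

```text
clock: 45.25
tool_pos: [0.4907, -0.0977, 0.0739]
tcp_rot: [-3.14, -0.0, -1.659]
contact_force: [0.6, -0.5, -3.3]
width: 0.0437
```

Call:
servo_tool(series=[[0, 0, 0.002, 0], [0, 0, 0.002, 0], [0, 0, 0, 0], [0, 0, 0, 0]])

```text
clock: 45.65
tool_pos: [0.4901, -0.0976, 0.0693]
tcp_rot: [3.142, 0.0, -1.659]
contact_force: [0.4, 0.2, -3.7]
width: 0.0434
```

Call:
servo_tool(series=[[0, 0, 0.001, 0], [0, 0, 0.001, 0], [0, 0, 0, 0], [0, 0, 0, 0]])

```text
clock: 46.05
tool_pos: [0.4902, -0.0976, 0.0673]
tcp_rot: [3.142, 0.0, -1.659]
contact_force: [-0.6, -0.8, -3.2]
width: 0.0438
```

Call:
servo_tool(series=[[0, 0, 0.001, 0], [0, 0, 0.0005, 0], [0, 0, 0, 0], [0, 0, 0, 0]])

```text
clock: 46.45
tool_pos: [0.4904, -0.0976, 0.0671]
tcp_rot: [-3.141, -0.0, -1.659]
contact_force: [-5.7, 1.3, 10.4]
width: 0.0433
```

Contact. Release, lift, look.

Call:
servo_tool(series=[[0, 0, 0, 0], [0, 0, 0, 0], [0, 0, 0, 0], [0, 0, 0, 0], [0, 0, 0, 0], [0, 0, 0, 0]], fingers=0)

```text
clock: 47.05
tool_pos: [0.4902, -0.0977, 0.0658]
tcp_rot: [3.142, 0.0, -1.659]
contact_force: [0.4, -0.2, 0.2]
width: 0.0855
```

Call:
servo_tool(series=[[0, 0, -0.01, 0], [0, 0, -0.025, 0], [0, 0, -0.035, 0], [0, 0, -0.035, 0], [0, 0, -0.035, 0], [0, 0, -0.03, 0], [0, 0, -0.015, 0], [0, 0, 0, 0], [0, 0, 0, 0]])

```text
clock: 47.95
tool_pos: [0.4901, -0.0976, 0.2508]
tcp_rot: [-3.141, -0.0, -1.659]
contact_force: [-0.8, -0.3, 0.1]
width: 0.0855
```

Run:
```python
from h import *
KT=cal("wrist"); im=cams.camera("wrist"); go([.4873,-.0987,.25],-1.659)
cv2.imwrite("pics/w16.png",im); np.savez("w16.npz",K=KT[0],T=KT[1])
a=im[85:285,90:420]; cv2.imwrite("pics/w16c.png",cv2.resize(a,None,fx=2.4,fy=2.4,interpolation=cv2.INTER_CUBIC))
cv2.imwrite("pics/t16.png",cams.camera("top"))
```

```text
spin deg first -0.01
pos [ 0.4897 -0.0976  0.2501] rot [ 3.1405e+00  2.0000e-04 -1.6592e+00] w 0.0854 F [ 0.5 -1.1 -0.2] t 48.0
tool shift [0.0013 0.0023 0.0001]
```

View pics/w16c.png

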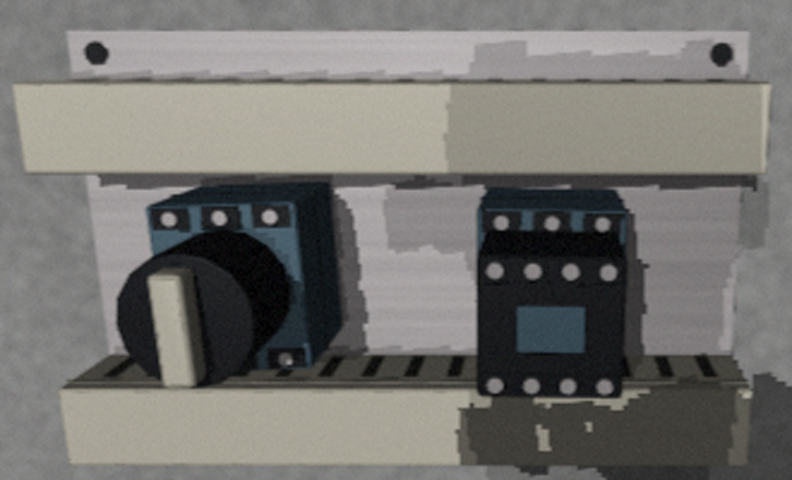

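View pics/t16.png

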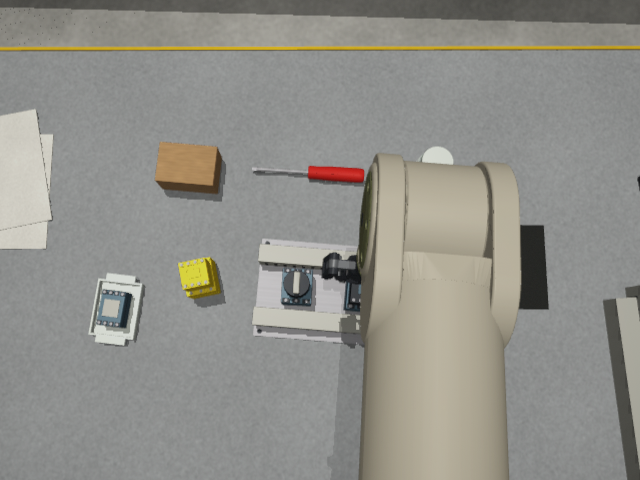

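Both devices are back: relative to the panel holes they sit about 4 crop px (~1–1.5 mm) from their starting spots and square to the ducts. The relay is in the tray (115,308), and the box, screwdriver and jar are unmoved. The arm is clear above, so I'm handing in.

```bash
python3 -c "
from plant import hand_in; print(hand_in())"
```

```text
the job is handed in; nothing more can be done
None
```

The job is handed in after about 48 s of the 118 s allowed; `hand_in` reports no verdict. I stood both tall devices on the mat, put the relay in the kit tray, then set the motor switch and the contactor back on their own sides of the gap.

- **Tall devices:** in the last wrist picture both stand upright and square to the ducts. They sit about 1 to 1.5 mm from where they started, measured against the panel holes.
- **Relay:** it lies flat near the tray's centre, seen in the wrist picture right after placing and again in the last top picture.
- **Bystanders:** the carton and the screwdriver sit at the same pixels as at the start. The arm hid all but the top of the jar in the last top picture. That part was unmoved, and the jar looked in place in the last scene picture.
- **Gripper:** it is open and held clear above the panel, with no contact force beyond sensor noise.

The two cameras differed by 2 to 3 mm on the starting positions, so I set each device back by the tool poses from its own grasps. The highest force while setting anything down was 18 N. No check failed.

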